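# Sweep the guitar hardware off the mat into the parts tray

### The arm

A 6-joint arm with a two-finger parallel gripper is mounted at the origin on the work surface. World frame = base frame: x ahead of the robot, y to its left, z up, the work surface at z = 0. Lengths are in m, angles in rad, forces in N, time in s.
With the tool pointing down it reaches from about 0.25 to 0.725 m from the base axis. Payload 4 kg.
Tool frame: the origin (TCP) lies on the front face of the gripper's body, between the roots of the fingers; the fingertips stand 73 mm ahead of it and the grasp point (between the pads) lies 54 mm ahead of it (env.nose_length is the z of the fingertips in the tool frame, in m); z points along the fingers, y is the line along which they close (so a half turn about z gives the same grasp; the last joint's range is limited). The gripper opens to 85 mm and grips with 20 to 120 N. Pads are 22 mm wide; open, the fingers measure 114 mm over their backs; the gripper's body (76 mm by 85 mm) begins 54 mm behind the grasp point. The pads swing forward as they close: fully open they stand 13 mm farther back than shut.
Start: joints at [1.279, 0.241, 0.005, 1.335, 0, 1.571], TCP at [0.144, 0.479, 0.304] pointing down, gripper open.
Joint ranges: [-2.72, 2.72], [-1.05, 1.87], [-1.09, 1.28], [-1.99, 2.15], [-1.42, 1.44], [-3.14, 3.14]. Speed limits (rad/s): [2.79, 2.79, 3.14, 3.14, 3.14, 3.14].

### API

Orientations are given as [roll, pitch, yaw] about the fixed x, y, z axes, in that order (R = Rz(yaw) Ry(pitch) Rx(roll)).
In Python, from cell import sensors, imaging, env gives the robot as it stands.
- The arm moves only by the tool carry_out, never from a script. Its argument "series" is a list of rows, each an object with "jaw": the opening, from 0 (shut) to 1 (fully open); "xyz": the shift along the tool's x, y, z in mm, a list of three; "twist": the turn about the tool's z in rad. A call has 1 to 12 rows; each row shifts and turns the commanded pose from where the row before left it, along the tool's axes as they then stand; what a row does not reach is not made up. A row lasts 1/8 s, in which the tool goes at most 62.5 mm and 10.7 degrees, less where a joint would pass 70% of its speed; a pose out of reach is approached as far as the arm can. A call with a gripper value outside its range is refused whole. The fingers move at their own pace and stop on an object; the grip force is fixed at half the most. Time passes only in rows, so rows that do not move let the fingers close. It gives the time, the measured TCP pose, the force, the opening and the grip force at its end, in the units of the state.
- sensors.sense(): the state, without advancing time (a new reading comes with each control period).
- imaging.read_camera(name): name is "scene" or "side" or "wrist"; returns a dict with "color" (480x640x3 uint8, red, green, blue), "mtx" (3x3 intrinsics, pixels), "eye" and "orientation" of the camera in the world; the wrist camera has in their place "hand_eye" (4x4, takes a point from camera to tool coordinates, whose origin is the TCP and whose axes are the flange's). Camera axes: x right, y down, z forward; pixel columns grow to the right and rows downward; lengths in m; the calibration is good to about 2 mm. A picture is of the moment at which its call begins: read the wrist's pose just before it. There is no depth.
- env.sign_off(): hands the job in; it is judged then, once.
The state is a dict: "t": time; "q": joint angles; "qvel": joint speeds; "effort": joint torques, N m; "tcp_pos": TCP position; "orientation": TCP orientation; "ft_force": force on the tool from outside, world axes, zero at the start; "ft_torque": the same for the moment, N m; "gripper_width": finger opening in m; "grasp_force": force on a finger pad.
Only numpy, scipy, OpenCV 4.12 (cv2) and the standard library are available. Lean on these libraries where they do the work, as an engineer would, in place of code of your own. Each camera call takes 0.05 s, during which the arm holds its last target. There are 200 camera calls.

### The job

Clear the bench mat: sweep all six loose pieces of guitar hardware (two knobs, two bridge saddles, two tuning machines) along the mat and over its end into the open steel tray that stands against it. Only push them with the fingertips, do not pick any up, and leave the polish tin, the screwdriver, the bit case and the tray itself where they are.

Things in the scene. Friction and masses are not known exactly. Their poses are not given: they have to be found in the camera images.
- board: raised assembly board, fixed: plywood topped all over with a flat black rubber mat, 300 mm (its x) by 360 mm (its y), no rim, mat surface 40 mm above the bench. Origin at the centre of its underside on the bench; its short ends are at y = -180 and y = +180 mm, and the tray stands against one of them, the bit case against the other (they change places from run to run)
- tray: low open steel parts tray, 280 mm (its x) by 130 mm (its y) by 30 mm high, walls 3 mm, floor 3 mm thick, about 0.7 kg, standing loose on the bench with a long wall 1.5 mm from a short end of the board and its rim about 10 mm below the mat surface, so that things pushed over that end of the mat drop into it. Origin at the centre of its underside; its axes run as the board's
- knob_a_mid (a point): solid metal control knob of an electric guitar: plain upright cylinder with a fine knurled side, 19 mm diameter, 18 mm high, about 28 g, standing on its flat base loose on the mat. This point is its centre, 9 mm above the mat at the start
- knob_b_mid (a point): solid metal control knob of an electric guitar: plain upright cylinder with a fine knurled side, 19 mm diameter, 18 mm high, about 28 g, standing on its flat base loose on the mat. This point is its centre, 9 mm above the mat at the start
- saddle_a_mid (a point): metal bridge saddle of an electric guitar: small block 20 x 11 mm and 10 mm high, about 18 g, lying loose on the mat. This point is its centre, 5 mm above the mat at the start; its x axis is its long side
- saddle_b_mid (a point): metal bridge saddle of an electric guitar: small block 20 x 11 mm and 10 mm high, about 18 g, lying loose on the mat. This point is its centre, 5 mm above the mat at the start; its x axis is its long side
- tuner_a_mid (a point): guitar tuning machine lying flat and loose on the mat: metal gear housing (18 x 18 mm) with a string post out of one side and a thumb button on a short shaft out of the next, an L shape 40 mm (x) by 36 mm (y) overall, 14 mm high, about 36 g. This point is about the middle of the L, 7 mm above the mat at the start; all of it lies within 27 mm of this point
- tuner_b_mid (a point): guitar tuning machine lying flat and loose on the mat: metal gear housing (18 x 18 mm) with a string post out of one side and a thumb button on a short shaft out of the next, an L shape 40 mm (x) by 36 mm (y) overall, 14 mm high, about 36 g. This point is about the middle of the L, 7 mm above the mat at the start; all of it lies within 27 mm of this point
- tin: round aluminium polish tin with a screw lid, 50 mm diameter, 36 mm high, standing on the far side of the mat, 78 mm or more beyond the mat's middle line (board x); not part of the job. Origin at the centre of its underside
- driver: screwdriver with a red and black handle, 146 mm long, 20 mm thick, lying on the far side of the mat along the board's y, 85 mm or more beyond the mat's middle line (board x); not part of the job. Origin on its underside near its middle, x axis towards its tip
- case: closed hard bit case, black and grey plastic, 260 mm (x) by 130 mm (y) by 42 mm high, standing on the bench against the end of the board opposite the tray; not part of the job. Origin at the centre of its underside

How it is judged:
At the end, for the whole second after the job is handed in: All six pieces lie inside the tray, their centres within its 280 x 130 mm outline and less than 35 mm above its underside, at rest or nearly so (under 100 mm/s); the tin, screwdriver, bit case and tray are each within 20 mm of where they stood at the start (x of knob_a_mid in the frame of tray between -0.14 and 0.14 m and y of knob_a_mid in the frame of tray between -0.065 and 0.065 m and z of knob_a_mid in the frame of tray between 0 and 0.035 m and linear speed of each of knob_a, knob_b, saddle_a, saddle_b, tuner_a, tuner_b below 0.1 m/s and x of knob_b_mid in the frame of tray between -0.14 and 0.14 m and y of knob_b_mid in the frame of tray between -0.065 and 0.065 m and z of knob_b_mid in the frame of tray between 0 and 0.035 m and x of saddle_a_mid in the frame of tray between -0.14 and 0.14 m and y of saddle_a_mid in the frame of tray between -0.065 and 0.065 m and z of saddle_a_mid in the frame of tray between 0 and 0.035 m and x of saddle_b_mid in the frame of tray between -0.14 and 0.14 m and y of saddle_b_mid in the frame of tray between -0.065 and 0.065 m and z of saddle_b_mid in the frame of tray between 0 and 0.035 m and x of tuner_a_mid in the frame of tray between -0.14 and 0.14 m and y of tuner_a_mid in the frame of tray between -0.065 and 0.065 m and z of tuner_a_mid in the frame of tray between 0 and 0.035 m and x of tuner_b_mid in the frame of tray between -0.14 and 0.14 m and y of tuner_b_mid in the frame of tray between -0.065 and 0.065 m and z of tuner_b_mid in the frame of tray between 0 and 0.035 m and distance of each of tin, driver, case, tray from where it was at the start of the episode below 0.02 m); the robot touches nothing.
It fails at once if a piece of hardware is lifted (its centre more than 22 mm above the mat surface) (height (world z) of any of knob_a_mid, knob_b_mid, saddle_a_mid, saddle_b_mid, tuner_a_mid, tuner_b_mid above 0.062 m).
It fails at once if the polish tin is shifted by more than 20 mm (distance of tin from where it was at the start of the episode above 0.02 m).
It fails at once if the screwdriver is shifted by more than 20 mm (distance of driver from where it was at the start of the episode above 0.02 m).
It fails at once if the bit case is shifted by more than 20 mm (distance of case from where it was at the start of the episode above 0.02 m).
It fails at once if the parts tray is shifted by more than 20 mm (distance of tray from where it was at the start of the episode above 0.02 m).
It also fails if it takes over 72 s, if anything falls off the work surface, if the arm or the gripper's body presses on something with over 40 N, if the wrist force passes 120 N, or if a joint passes its speed limit or range.

## Working session

There is one attempt and no reset: what is moved stays moved. The work goes in short steps, Python scripts to look and compute and a tool call to move; the robot and the scene stay as the last step left them, time stands still between calls to the robot, and variables do not carry over. Pictures are saved under pics/ and viewed, at most 10 in all, crops included, and the job is handed in when it is done.

Besides the shell and the picture viewer there is one more tool, called after "Call:" by a JSON object that holds its "api" and its "payload". carry_out: Moves the arm, as the interface text tells. Its arguments: {"type":"object","properties":{"series":{"type":"array","items":{"type":"object","properties":{"jaw":{"type":"number"},"xyz":{"type":"array","items":{"type":"number"}},"twist":{"type":"number"}}}}},"required":["series"]}

```bash
mkdir -p pics; cat > h.py <<'E'
import numpy as np,cv2
from scipy.spatial.transform import Rotation as R
from cell import sensors,imaging,env
def rot(o):
    o=np.array(o,float)
    return o if o.shape==(3,3) else (R.from_euler('xyz',o).as_matrix() if o.size==3 else R.from_quat(o).as_matrix())
def snap(name,f):
    d=imaging.read_camera(name); cv2.imwrite('pics/'+f,d['color'][:,:,::-1]); return d
def px2w(d,uv,z):
    r=rot(d['orientation'])@np.linalg.inv(d['mtx'])@np.array([uv[0],uv[1],1.]); e=np.array(d['eye'])
    return (e+r*(z-e[2])/r[2]).round(4)
E
python3 - <<'E'
from h import *
s=sensors.sense();print(s)
for n in('scene','side'):
    d=snap(n,n+'0.png');print(n,d['mtx'],d['eye'],d['orientation'])
E
```

```text
{'t': 0.0, 'q': array([ 1.27901847e+00,  2.41400078e-01,  3.69704259e-03,  1.33520357e+00,
       -1.93045979e-05,  1.57077187e+00]), 'qvel': array([ 2.41680704e-03,  2.42616351e-04,  1.31900662e-05,  8.03797061e-04,
       -1.52668915e-03,  6.48300930e-04]), 'effort': array([ 1.40953271e-04, -3.72320616e+01,  2.52407169e+01,  1.68606872e-02,
        3.51447102e-05,  6.95002626e-06]), 'tcp_pos': array([0.14368991, 0.47839273, 0.30300887]), 'orientation': array([-3.13948237e+00,  1.92529344e-05,  2.84983929e+00]), 'ft_force': array([-0.62305075, -0.88484356,  0.46641762]), 'ft_torque': array([0.00090098, 0.01187598, 0.08110458]), 'grasp_force': 0.0, 'gripper_width': 0.0855080420494157}
scene [[580.68521747   0.         309.93517358]
 [  0.         580.68521747 233.31566926]
 [  0.           0.           1.        ]] [1.27127158 0.52692485 0.68894035] [-2.21013465 -0.01961725  2.19971167]
side [[465.99990233   0.         313.1246034 ]
 [  0.         465.99990233 239.22371249]
 [  0.           0.           1.        ]] [0.15692973 0.38962603 0.61068037] [-2.33442363  0.01058349 -2.29346796]
```

View pics/scene0.png

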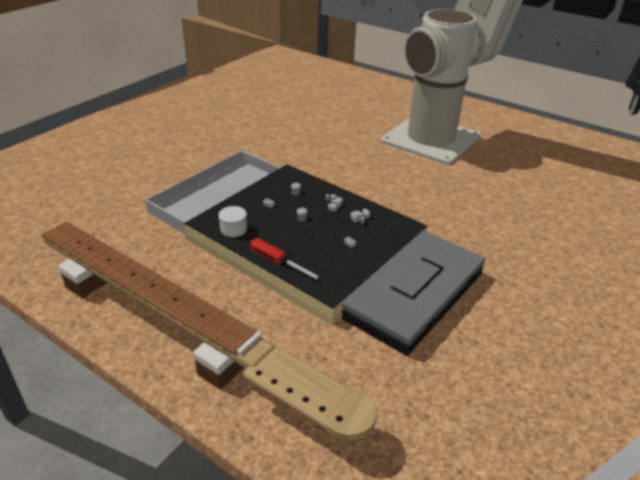

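View pics/side0.png

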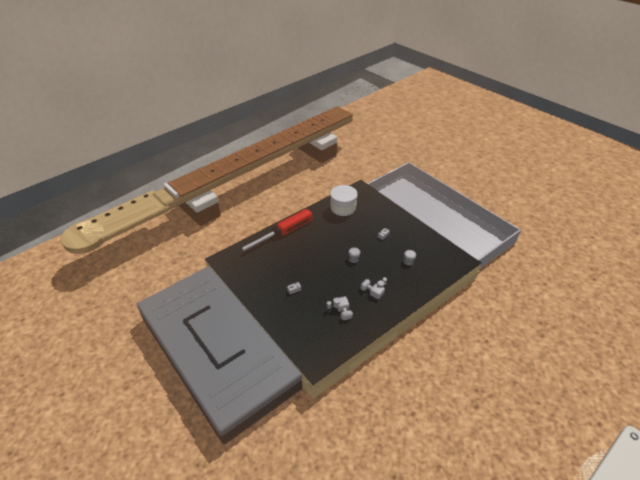

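The views show the tray at the end of the mat farthest from the robot's start pose and the case at the other end. The tin (344,200) and driver (245,246)–(312,218) are on the far side. I'll enlarge the side view.

```bash
python3 - <<'E'
from h import *
d=imaging.read_camera('side')
im=cv2.imread('pics/side0.png')[165:405,200:520]
cv2.imwrite('pics/crop0.png',cv2.resize(im,(800,600),interpolation=cv2.INTER_CUBIC))
for n,uv,z in [('c1',(208,262),.04),('c2',(303,376),.04),('c3',(480,265),.04),('c4',(362,183),.04),('sadA',(384,234),.045),('sadB',(294,288),.045),('knA',(354,255),.049),('knB',(409,258),.049),('tunA',(340,305),.047),('tunB',(374,288),.047),('tin',(344,200),.058),('drtip',(245,246),.05),('drh',(312,218),.05)]:
    print(n,px2w(d,uv,z))
E
```

```text
c1 [0.6853 0.1687 0.04  ]
c2 [0.4161 0.1874 0.04  ]
c3 [ 0.3753 -0.1655  0.04  ]
c4 [ 0.6652 -0.1823  0.04  ]
sadA [ 0.53   -0.0988  0.045 ]
sadB [0.5406 0.0997 0.045 ]
knA [ 0.5261 -0.0196  0.049 ]
knB [ 0.4599 -0.0828  0.049 ]
tunA [0.4664 0.0701 0.047 ]
tunB [0.4551 0.0069 0.047 ]
tin [ 0.6349 -0.1014  0.058 ]
drtip [0.6659 0.1048 0.05  ]
drh [ 0.6436 -0.0288  0.05  ]
```

View pics/crop0.png

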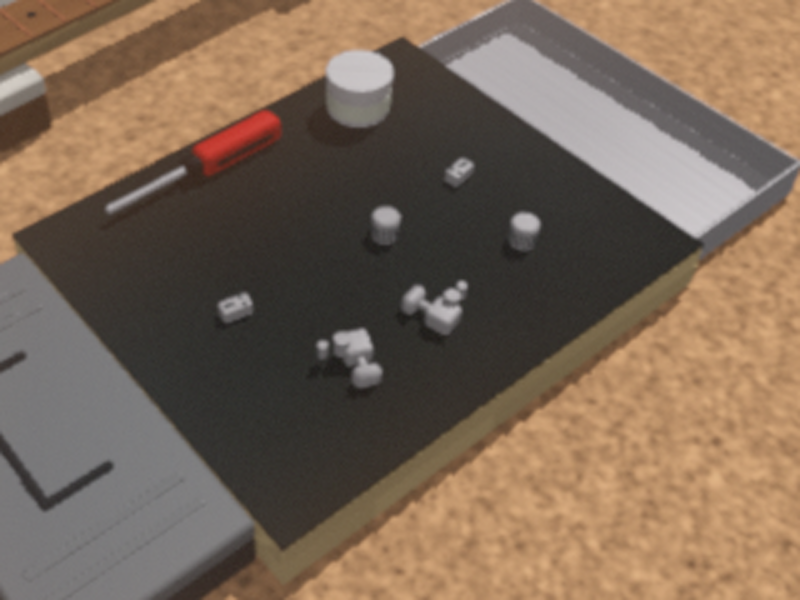

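The crop gives these mat corners in full-image pixels: (207,260), (314,385), (481,262) and (361,180). The pieces form two lanes along y. I'll compute board coordinates.

```bash
cat >> h.py <<'E'
def full(c): return (200+c[0]/2.5,165+c[1]/2.5)
E
python3 - <<'E'
from h import *
d=imaging.read_camera('side')
P=[px2w(d,full(c),.04) for c in [(18,237),(285,550),(702,242),(403,38)]]
print(*P)
c=np.mean(P,0);yv=(P[0]+P[1]-P[2]-P[3])[:2];yv/=np.linalg.norm(yv);xv=np.array([yv[1],-yv[0]])
print('c',c,'yv',yv,'twist', np.degrees(np.arctan2(yv[1],yv[0])))
def b(p): q=np.array(p[:2])-c[:2]; return (1000*np.array([q@xv,q@yv])).round(0)
for n,uv,z in [('sadA',(460,172),.045),('sadB',(235,307),.045),('knA',(385,226),.049),('knB',(524,232),.049),('tunAhouse',(355,347),.047),('tunAbutton',(366,375),.047),('tunApost',(322,350),.047),('tunBhouse',(443,315),.047),('tunBbut',(413,299),.047),('tunBpost',(461,287),.047),('tin',(360,90),.058),('drtip',(108,210),.05),('drhend',(280,125),.05)]:
    p=px2w(d,full(uv),z);print(n,p,b(p))
s=sensors.sense();print('tcp',b(s['tcp_pos']),np.degrees(s['orientation']),env.nose_length)
E
```

```text
[0.6906 0.167  0.04  ] [0.3962 0.1851 0.04  ] [ 0.3787 -0.1728  0.04  ] [ 0.6729 -0.1879  0.04  ]
c [ 0.5346  -0.00215  0.04   ] yv [0.04932261 0.9987829 ] twist 87.17287542183874
sadA [ 0.5304 -0.0992  0.045 ] [  1. -97.]
sadB [0.5409 0.0994 0.045 ] [  1. 102.]
knA [ 0.5255 -0.019   0.049 ] [ -8. -17.]
knB [ 0.4595 -0.0839  0.049 ] [-71. -85.]
tunAhouse [0.466  0.0662 0.047 ] [-72.  65.]
tunAbutton [0.4464 0.076  0.047 ] [-92.  74.]
tunApost [0.4778 0.0828 0.047 ] [-61.  82.]
tunBhouse [0.4475 0.0077 0.047 ] [-87.   6.]
tunBbut [0.4692 0.0121 0.047 ] [-66.  11.]
tunBpost [ 0.4557 -0.0179  0.047 ] [-78. -20.]
tin [ 0.6327 -0.0993  0.058 ] [103. -92.]
drtip [0.662  0.1113 0.05  ] [122. 120.]
drhend [ 0.6499 -0.0344  0.05  ] [117. -27.]
tcp [-414.  461.] [-1.79925355e+02 -1.89348569e-04  1.63279118e+02] 0.0726
```

Call:
{"api": "carry_out", "payload": {"series": [{"jaw": 0.15, "xyz": [0, 0, 0], "twist": 0.166}, {"jaw": 0.15, "xyz": [0, 0, 0], "twist": 0.166}, {"jaw": 0.15, "xyz": [0, 0, 0], "twist": 0.166}, {"jaw": 0.15, "xyz": [0, 0, 0], "twist": 0.166}, {"jaw": 0.15, "xyz": [0, 0, 0], "twist": 0.166}, {"jaw": 0.15, "xyz": [0, 0, 0], "twist": 0.166}, {"jaw": 0.15, "xyz": [0, 0, 0], "twist": 0.166}, {"jaw": 0.15, "xyz": [0, 0, 0], "twist": 0.166}]}}

```text
t: 1.2
tcp_pos: [0.1438, 0.4787, 0.3036]
orientation: [-3.141, 0.001, 1.516]
ft_force: [-0.2, 1.1, 0.1]
gripper_width: 0.013
grasp_force: 0.0
```

Call:
{"api": "carry_out", "payload": {"series": [{"jaw": 0.15, "xyz": [-47, 38, 0], "twist": 0}, {"jaw": 0.15, "xyz": [-47, 38, 0], "twist": 0}, {"jaw": 0.15, "xyz": [-47, 38, 0], "twist": 0}, {"jaw": 0.15, "xyz": [-47, 38, 0], "twist": 0}, {"jaw": 0.15, "xyz": [-47, 38, 0], "twist": 0}, {"jaw": 0.15, "xyz": [-47, 38, 0], "twist": 0}, {"jaw": 0.15, "xyz": [-47, 38, 0], "twist": 0}, {"jaw": 0.15, "xyz": [-47, 38, 0], "twist": 0}, {"jaw": 0.15, "xyz": [-47, 38, 0], "twist": 0}, {"jaw": 0.15, "xyz": [-47, 38, 0], "twist": 0}, {"jaw": 0.15, "xyz": [-47, 35, 0], "twist": 0}, {"jaw": 0.15, "xyz": [0, 0, 0], "twist": 0}]}}

```text
t: 2.7
tcp_pos: [0.5345, -0.0612, 0.3027]
orientation: [-3.141, 0.0, 1.516]
ft_force: [-0.2, 0.5, 0.0]
gripper_width: 0.0129
grasp_force: 0.0
```

```bash
cat >> h.py <<'E'
C=np.array([.5346,-.00215]);YV=np.array([.0493,.9988]);XV=np.array([.9988,-.0493])
def b(p): q=np.array(p[:2])-C; return (1000*np.array([q@XV,q@YV])).round(1)
def st():
    s=sensors.sense(); print('t',s['t'],'board',b(s['tcp_pos']),'tipz',round(1000*(s['tcp_pos'][2]-.0726),1),np.degrees(s['orientation']).round(1),'F',s['ft_force'].round(1),'w',round(s['gripper_width'],4))
E
python3 -c "
from h import *
st()"
```

```text
t 2.7 board [  2.8 -59. ] tipz 230.1 [-180.     0.    86.9] F [-0.2  0.5  0. ] w 0.0129
```

Call:
{"api": "carry_out", "payload": {"series": [{"jaw": 0.15, "xyz": [0, -2, 55], "twist": 0}, {"jaw": 0.15, "xyz": [0, 0, 55], "twist": 0}, {"jaw": 0.15, "xyz": [0, 0, 50], "twist": 0}, {"jaw": 0.15, "xyz": [0, 0, 20], "twist": 0}, {"jaw": 0.15, "xyz": [0, 0, 6], "twist": 0}, {"jaw": 0.15, "xyz": [0, 0, 0], "twist": 0}]}}

```text
t: 3.45
tcp_pos: [0.5311, -0.0572, 0.1184]
orientation: [3.141, -0.0, 1.523]
ft_force: [0.3, -0.4, -0.3]
gripper_width: 0.0127
grasp_force: 0.0
```

```bash
python3 - <<'E'
from h import *
st()
d=snap('side','side1.png');im=cv2.imread('pics/side1.png')[165:405,200:520]
cv2.imwrite('pics/crop1.png',cv2.resize(im,(800,600),interpolation=cv2.INTER_CUBIC))
E
```

```text
t 3.45 board [ -0.8 -55.2] tipz 45.8 [180.   -0.   87.2] F [ 0.3 -0.4 -0.3] w 0.0127
```

View pics/crop1.png

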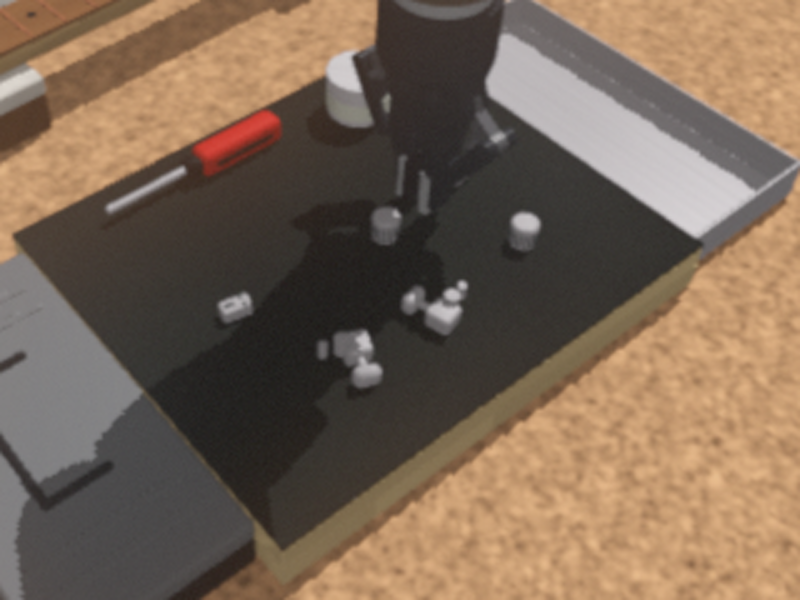

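The fingertips are at about (415,205) in the crop, just tray-side of knob A at (385,226) and not touching it. Saddle A is hidden ahead of them. I'll sweep it now.

Call:
{"api": "carry_out", "payload": {"series": [{"jaw": 0.15, "xyz": [-12, 0, 1], "twist": 0}, {"jaw": 0.15, "xyz": [-20, 1, 0], "twist": 0}, {"jaw": 0.15, "xyz": [-20, 0, 0], "twist": 0}, {"jaw": 0.15, "xyz": [-20, 0, 0], "twist": 0}, {"jaw": 0.15, "xyz": [-20, 0, 0], "twist": 0}, {"jaw": 0.15, "xyz": [-20, 0, 0], "twist": 0}, {"jaw": 0.15, "xyz": [-20, 0, 0], "twist": 0}, {"jaw": 0.15, "xyz": [0, 0, 0], "twist": 0}]}}

```text
t: 4.5
tcp_pos: [0.5255, -0.1914, 0.1169]
orientation: [3.141, 0.0, 1.519]
ft_force: [0.2, 0.2, -0.1]
gripper_width: 0.0124
grasp_force: 0.0
```

```bash
python3 -c "
from h import *
st()"
```

```text
t 4.5 board [   0.2 -189.4] tipz 44.3 [180.    0.   87.1] F [ 0.2  0.2 -0.1] w 0.0124
```

Call:
{"api": "carry_out", "payload": {"series": [{"jaw": 0.15, "xyz": [0, 0, -36], "twist": 0}, {"jaw": 0.15, "xyz": [52, -2, 0], "twist": 0}, {"jaw": 0.15, "xyz": [52, -2, 0], "twist": 0}, {"jaw": 0.15, "xyz": [52, -2, 0], "twist": 0}, {"jaw": 0.15, "xyz": [53, -2, 0], "twist": 0}, {"jaw": 0.15, "xyz": [0, 0, 0], "twist": 0}, {"jaw": 0.15, "xyz": [0, 0, 25], "twist": 0}, {"jaw": 0.15, "xyz": [0, 0, 11], "twist": 0}, {"jaw": 0.15, "xyz": [0, 0, 0], "twist": 0}]}}

```text
t: 5.62
tcp_pos: [0.527, 0.0189, 0.116]
orientation: [-3.139, 0.0, 1.521]
ft_force: [0.3, 0.2, 0.5]
gripper_width: 0.0129
grasp_force: 0.0
```

```bash
python3 - <<'E'
from h import *
st()
d=snap('side','side2.png');im=cv2.imread('pics/side2.png')[165:405,200:520]
cv2.imwrite('pics/crop2.png',cv2.resize(im,(800,600),interpolation=cv2.INTER_CUBIC))
E
```

```text
t 5.625 board [-8.7 20.7] tipz 43.4 [-179.8    0.    87.1] F [0.3 0.2 0.5] w 0.0129
```

View pics/crop2.png

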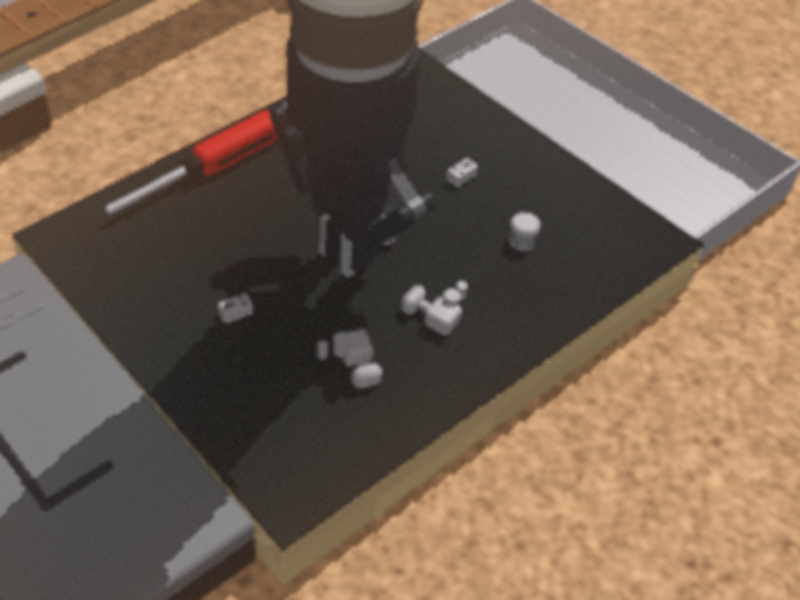

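Saddle A at (462,172) barely moved. It must have passed through the 12.5 mm gap, being only 11 mm wide. I'll narrow the gap and repeat.

Call:
{"api": "carry_out", "payload": {"series": [{"jaw": 0.08, "xyz": [0, 0, -36], "twist": 0}, {"jaw": 0.08, "xyz": [-39, 5, 0], "twist": 0}, {"jaw": 0.08, "xyz": [-39, 5, 0], "twist": 0}, {"jaw": 0.08, "xyz": [0, 0, 0], "twist": 0}, {"jaw": 0.08, "xyz": [0, 0, 25], "twist": 0}, {"jaw": 0.08, "xyz": [0, 0, 11], "twist": 0}, {"jaw": 0.08, "xyz": [0, 0, 0], "twist": 0}, {"jaw": 0.08, "xyz": [-12, 0, 0], "twist": 0}, {"jaw": 0.08, "xyz": [-18, 0, 0], "twist": 0}, {"jaw": 0.08, "xyz": [-18, 0, 0], "twist": 0}, {"jaw": 0.08, "xyz": [-18, 0, 0], "twist": 0}, {"jaw": 0.08, "xyz": [0, 0, 0], "twist": 0}]}}

```text
t: 7.18
tcp_pos: [0.5306, -0.1267, 0.117]
orientation: [3.141, 0.0, 1.519]
ft_force: [-0.2, 0.3, -0.7]
gripper_width: 0.0068
grasp_force: 0.0
```

```bash
python3 - <<'E'
from h import *
st()
d=snap('side','side3.png');im=cv2.imread('pics/side3.png')[165:405,200:520]
cv2.imwrite('pics/crop3.png',cv2.resize(im,(800,600),interpolation=cv2.INTER_CUBIC))
E
```

```text
t 7.175 board [   2.2 -124.6] tipz 44.4 [180.   0.  87.] F [-0.2  0.3 -0.7] w 0.0068
```

View pics/crop3.png

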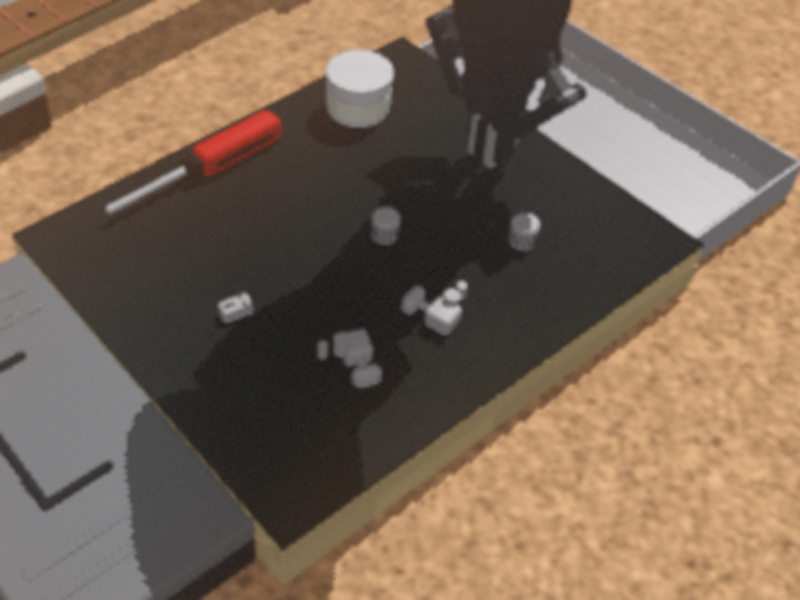

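Saddle A is no longer at (462,172), so it is being pushed ahead of the fingertips at (488,160). I'll continue over the edge, then set up behind knob A.

Call:
{"api": "carry_out", "payload": {"series": [{"jaw": 0.08, "xyz": [-18, 0, 0], "twist": 0}, {"jaw": 0.08, "xyz": [-18, 0, 0], "twist": 0}, {"jaw": 0.08, "xyz": [-18, 0, 0], "twist": 0}, {"jaw": 0.08, "xyz": [-11, 0, 0], "twist": 0}, {"jaw": 0.08, "xyz": [0, 0, 0], "twist": 0}, {"jaw": 0.08, "xyz": [0, 0, -36], "twist": 0}, {"jaw": 0.08, "xyz": [52, -3, 0], "twist": 0}, {"jaw": 0.08, "xyz": [52, -2, 0], "twist": 0}, {"jaw": 0.08, "xyz": [52, -2, 0], "twist": 0}, {"jaw": 0.08, "xyz": [53, -2, 0], "twist": 0}, {"jaw": 0.08, "xyz": [0, 0, 0], "twist": 0}, {"jaw": 0.08, "xyz": [0, 0, 24], "twist": 0}]}}

```text
t: 8.72
tcp_pos: [0.5303, 0.0203, 0.1305]
orientation: [3.137, -0.0, 1.524]
ft_force: [0.1, 0.8, -0.6]
gripper_width: 0.0066
grasp_force: 0.0
```

```bash
python3 - <<'E'
from h import *
st()
d=snap('side','side4.png');im=cv2.imread('pics/side4.png')[165:405,200:520]
cv2.imwrite('pics/crop4.png',cv2.resize(im,(800,600),interpolation=cv2.INTER_CUBIC))
E
```

```text
t 8.725 board [-5.4 22.2] tipz 57.9 [179.7  -0.   87.3] F [ 0.1  0.8 -0.6] w 0.0066
```

View pics/crop4.png

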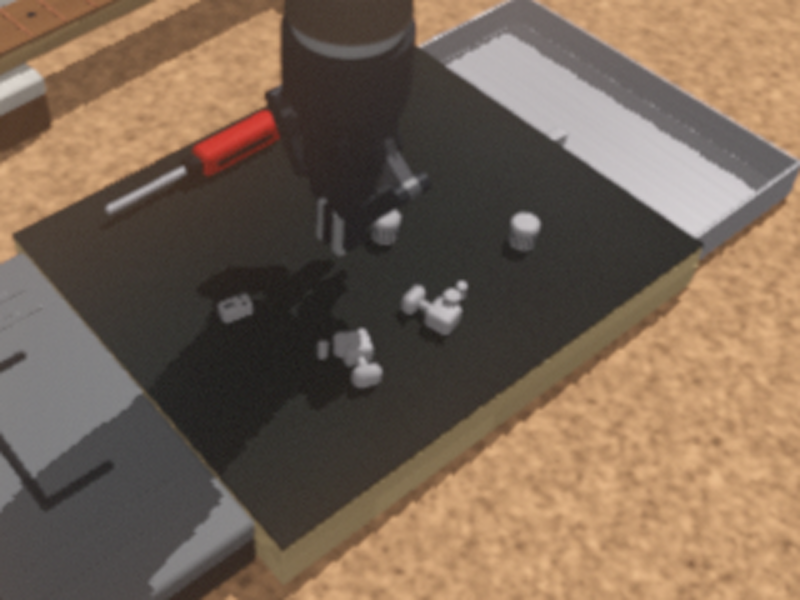

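Saddle A is in the tray at (560,138). Next I'll sweep knob A.

Call:
{"api": "carry_out", "payload": {"series": [{"jaw": 0.08, "xyz": [0, -2, 14], "twist": 0}, {"jaw": 0.08, "xyz": [-10, 0, 0], "twist": 0}, {"jaw": 0.08, "xyz": [-20, 0, 0], "twist": 0}, {"jaw": 0.08, "xyz": [-20, 0, 0], "twist": 0}, {"jaw": 0.08, "xyz": [-20, 0, 0], "twist": 0}, {"jaw": 0.08, "xyz": [-20, 0, 0], "twist": 0}, {"jaw": 0.08, "xyz": [-20, 0, 0], "twist": 0}, {"jaw": 0.08, "xyz": [-20, 0, 0], "twist": 0}, {"jaw": 0.08, "xyz": [-20, 0, 0], "twist": 0}, {"jaw": 0.08, "xyz": [-20, 0, 0], "twist": 0}, {"jaw": 0.08, "xyz": [-20, 0, 0], "twist": 0}, {"jaw": 0.08, "xyz": [-22, 0, 0], "twist": 0}]}}

```text
t: 10.28
tcp_pos: [0.5163, -0.1935, 0.1149]
orientation: [-3.142, 0.0, 1.522]
ft_force: [0.3, 0.4, -0.4]
gripper_width: 0.0069
grasp_force: 0.0
```

```bash
python3 -c "
from h import *
st()"
```

```text
t 10.275 board [  -8.8 -192. ] tipz 42.3 [-180.     0.    87.2] F [ 0.3  0.4 -0.4] w 0.0069
```

Call:
{"api": "carry_out", "payload": {"series": [{"jaw": 0.08, "xyz": [0, 0, -36], "twist": 0}, {"jaw": 0.08, "xyz": [55, 2, 0], "twist": 0}, {"jaw": 0.08, "xyz": [55, 2, 0], "twist": 0}, {"jaw": 0.08, "xyz": [55, 2, 0], "twist": 0}, {"jaw": 0.08, "xyz": [55, 2, 0], "twist": 0}, {"jaw": 0.08, "xyz": [55, 2, 0], "twist": 0}, {"jaw": 0.08, "xyz": [57, 0, 0], "twist": 0}, {"jaw": 0.08, "xyz": [0, 0, 0], "twist": 0}, {"jaw": 0.08, "xyz": [0, 0, 22], "twist": 0}, {"jaw": 0.08, "xyz": [0, 0, 13], "twist": 0}, {"jaw": 0.08, "xyz": [0, 0, 0], "twist": 0}]}}

```text
t: 11.65
tcp_pos: [0.5418, 0.1375, 0.1146]
orientation: [-3.138, 0.001, 1.52]
ft_force: [-0.9, -0.6, -0.1]
gripper_width: 0.0068
grasp_force: 0.0
```

```bash
python3 - <<'E'
from h import *
st()
d=snap('side','side5.png');im=cv2.imread('pics/side5.png')[165:405,200:520]
cv2.imwrite('pics/crop5.png',cv2.resize(im,(800,600),interpolation=cv2.INTER_CUBIC))
E
```

```text
t 11.65 board [  0.3 139.9] tipz 42.0 [-1.798e+02  1.000e-01  8.710e+01] F [-0.9 -0.6 -0.1] w 0.0068
```

View pics/crop5.png

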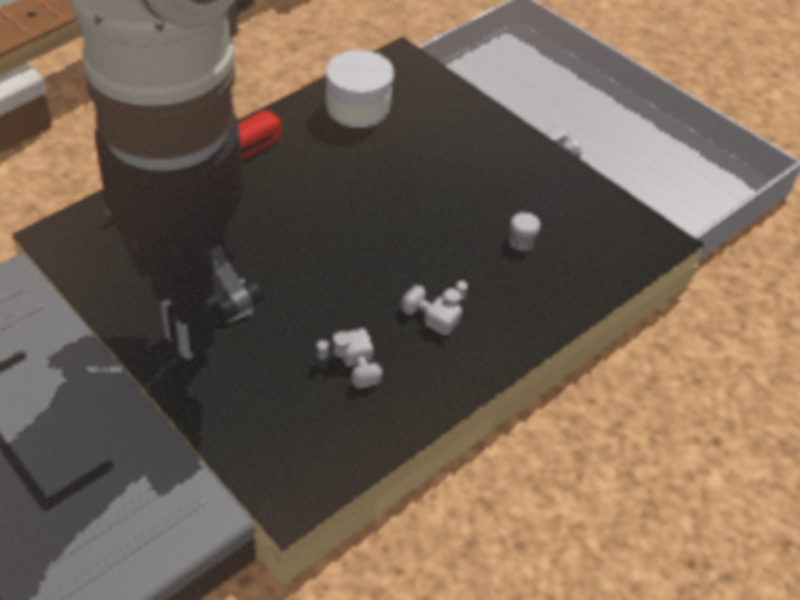

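Knob A is in the tray at (570,145). Next I'll sweep saddle B.

Call:
{"api": "carry_out", "payload": {"series": [{"jaw": 0.08, "xyz": [-10, 0, 0], "twist": 0}, {"jaw": 0.08, "xyz": [-20, 0, 0], "twist": 0}, {"jaw": 0.08, "xyz": [-20, 0, 0], "twist": 0}, {"jaw": 0.08, "xyz": [-20, 0, 0], "twist": 0}, {"jaw": 0.08, "xyz": [-20, 0, 0], "twist": 0}, {"jaw": 0.08, "xyz": [-20, 0, 0], "twist": 0}, {"jaw": 0.08, "xyz": [-20, 0, 0], "twist": 0}, {"jaw": 0.08, "xyz": [-20, 0, 0], "twist": 0}, {"jaw": 0.08, "xyz": [-20, 0, 0], "twist": 0}, {"jaw": 0.08, "xyz": [-20, 0, 0], "twist": 0}, {"jaw": 0.08, "xyz": [-20, 0, 0], "twist": 0}, {"jaw": 0.08, "xyz": [-20, 0, 0], "twist": 0}]}}

```text
t: 13.2
tcp_pos: [0.5313, -0.0921, 0.1159]
orientation: [3.142, 0.0, 1.522]
ft_force: [-0.3, -0.0, -0.0]
gripper_width: 0.007
grasp_force: 0.1
```

Call:
{"api": "carry_out", "payload": {"series": [{"jaw": 0.08, "xyz": [-20, 0, 0], "twist": 0}, {"jaw": 0.08, "xyz": [-20, 0, 0], "twist": 0}, {"jaw": 0.08, "xyz": [-20, 0, 0], "twist": 0}, {"jaw": 0.08, "xyz": [-20, 0, 0], "twist": 0}, {"jaw": 0.08, "xyz": [-20, 0, 0], "twist": 0}, {"jaw": 0.08, "xyz": [0, 0, 0], "twist": 0}]}}

```text
t: 13.95
tcp_pos: [0.5265, -0.1924, 0.1159]
orientation: [3.141, 0.0, 1.519]
ft_force: [0.9, 0.5, 0.9]
gripper_width: 0.0071
grasp_force: 0.0
```

```bash
python3 -c "
from h import *
st()"
```

```text
t 13.95 board [   1.2 -190.4] tipz 43.3 [180.    0.   87.1] F [0.9 0.5 0.9] w 0.0071
```

Call:
{"api": "carry_out", "payload": {"series": [{"jaw": 0.08, "xyz": [0, 0, -36], "twist": 0}, {"jaw": 0.08, "xyz": [48, -24, 0], "twist": 0}, {"jaw": 0.08, "xyz": [48, -24, 0], "twist": 0}, {"jaw": 0.08, "xyz": [47, -24, 0], "twist": 0}, {"jaw": 0.08, "xyz": [0, 0, 0], "twist": 0}, {"jaw": 0.08, "xyz": [0, 0, 22], "twist": 0}, {"jaw": 0.08, "xyz": [0, 0, 14], "twist": 0}, {"jaw": 0.08, "xyz": [0, 0, 0], "twist": 0}]}}

```text
t: 14.95
tcp_pos: [0.4609, -0.0446, 0.1148]
orientation: [-3.139, -0.0, 1.521]
ft_force: [-0.2, 0.8, 0.3]
gripper_width: 0.0068
grasp_force: 0.0
```

```bash
python3 -c "
from h import *
st()"
```

```text
t 14.95 board [-71.6 -46.1] tipz 42.2 [-179.8   -0.    87.2] F [-0.2  0.8  0.3] w 0.0068
```

Call:
{"api": "carry_out", "payload": {"series": [{"jaw": 0.08, "xyz": [-10, 0, 0], "twist": 0}, {"jaw": 0.08, "xyz": [-20, 0, 0], "twist": 0}, {"jaw": 0.08, "xyz": [-20, 0, 0], "twist": 0}, {"jaw": 0.08, "xyz": [-20, 0, 0], "twist": 0}, {"jaw": 0.08, "xyz": [-20, 0, 0], "twist": 0}, {"jaw": 0.08, "xyz": [-20, 0, 0], "twist": 0}, {"jaw": 0.08, "xyz": [-20, 0, 0], "twist": 0}, {"jaw": 0.08, "xyz": [-14, 0, 0], "twist": 0}, {"jaw": 0.08, "xyz": [0, 0, 0], "twist": 0}]}}

```text
t: 16.08
tcp_pos: [0.4547, -0.1894, 0.1163]
orientation: [3.141, 0.0, 1.52]
ft_force: [0.5, -0.4, -0.8]
gripper_width: 0.0065
grasp_force: 0.0
```

Call:
{"api": "carry_out", "payload": {"series": [{"jaw": 0.08, "xyz": [0, 0, -36], "twist": 0}, {"jaw": 0.08, "xyz": [57, -2, 0], "twist": 0}, {"jaw": 0.08, "xyz": [57, -2, 0], "twist": 0}, {"jaw": 0.08, "xyz": [57, -2, 0], "twist": 0}, {"jaw": 0.08, "xyz": [56, -2, 0], "twist": 0}, {"jaw": 0.08, "xyz": [0, 0, 0], "twist": 0}]}}

```text
t: 16.82
tcp_pos: [0.4573, 0.0429, 0.1521]
orientation: [3.141, -0.001, 1.53]
ft_force: [0.5, -1.0, 0.3]
gripper_width: 0.0067
grasp_force: 0.0
```

```bash
python3 - <<'E'
from h import *
st()
d=snap('side','side6.png');im=cv2.imread('pics/side6.png')[165:405,200:520]
cv2.imwrite('pics/crop6.png',cv2.resize(im,(800,600),interpolation=cv2.INTER_CUBIC))
E
```

```text
t 16.825 board [-79.4  41.2] tipz 79.5 [ 1.80e+02 -1.00e-01  8.76e+01] F [ 0.5 -1.   0.3] w 0.0067
```

View pics/crop6.png

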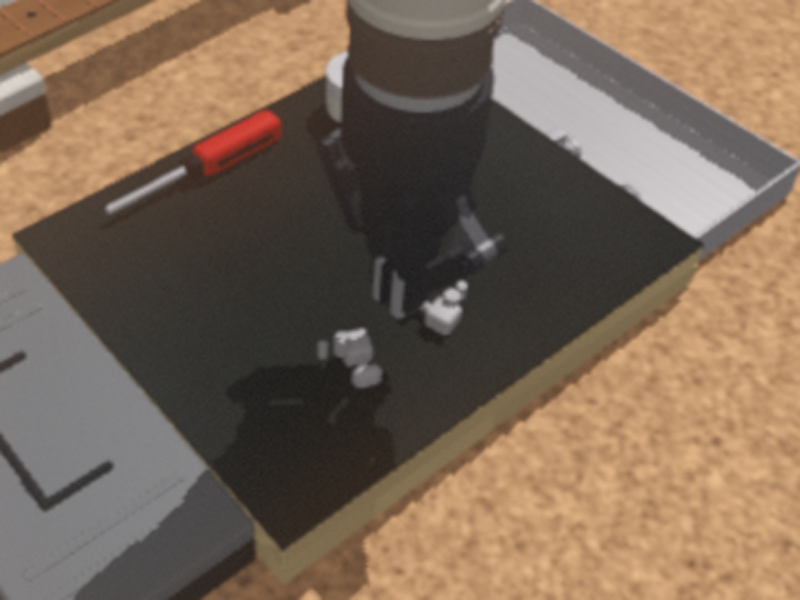

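Knob B is in the tray at (630,188), and both tuners are untouched. I'll lower between them and sweep tuner B.

Call:
{"api": "carry_out", "payload": {"series": [{"jaw": 0.08, "xyz": [0, 0, 0], "twist": 0}, {"jaw": 0.08, "xyz": [0, 0, 16], "twist": 0}, {"jaw": 0.08, "xyz": [0, 0, 12], "twist": 0}, {"jaw": 0.08, "xyz": [0, 0, 8], "twist": 0}, {"jaw": 0.08, "xyz": [0, 0, 0], "twist": 0}]}}

```text
t: 17.5
tcp_pos: [0.4571, 0.0384, 0.1152]
orientation: [-3.14, 0.0, 1.521]
ft_force: [-0.1, -0.2, 0.2]
gripper_width: 0.0069
grasp_force: 0.0
```

```bash
python3 -c "
from h import *
st()"
```

```text
t 17.5 board [-79.4  36.7] tipz 42.6 [-179.9    0.    87.1] F [-0.1 -0.2  0.2] w 0.0069
```

Call:
{"api": "carry_out", "payload": {"series": [{"jaw": 0.08, "xyz": [-8, 0, 0], "twist": 0}, {"jaw": 0.08, "xyz": [-16, 0, 0], "twist": 0}, {"jaw": 0.08, "xyz": [-16, 0, 0], "twist": 0}, {"jaw": 0.08, "xyz": [-16, 0, 0], "twist": 0}, {"jaw": 0.08, "xyz": [-16, 0, 0], "twist": 0}, {"jaw": 0.08, "xyz": [-16, 0, 0], "twist": 0}, {"jaw": 0.08, "xyz": [-16, 0, 0], "twist": 0}, {"jaw": 0.08, "xyz": [-16, 0, 0], "twist": 0}, {"jaw": 0.08, "xyz": [-16, 0, 0], "twist": 0}, {"jaw": 0.08, "xyz": [-16, 0, 0], "twist": 0}, {"jaw": 0.08, "xyz": [-16, 0, 0], "twist": 0}, {"jaw": 0.08, "xyz": [-16, 0, 0], "twist": 0}]}}

```text
t: 19.0
tcp_pos: [0.4486, -0.1459, 0.1159]
orientation: [-3.142, -0.0, 1.522]
ft_force: [1.1, 0.5, 0.6]
gripper_width: 0.0067
grasp_force: 0.1
```

Call:
{"api": "carry_out", "payload": {"series": [{"jaw": 0.08, "xyz": [-16, 0, 0], "twist": 0}, {"jaw": 0.08, "xyz": [-16, 0, 0], "twist": 0}, {"jaw": 0.08, "xyz": [-16, 0, 0], "twist": 0}, {"jaw": 0.08, "xyz": [0, 0, 0], "twist": 0}, {"jaw": 0.08, "xyz": [0, 0, -40], "twist": 0}, {"jaw": 0.08, "xyz": [60, 0, 0], "twist": 0}, {"jaw": 0.08, "xyz": [60, 0, 0], "twist": 0}, {"jaw": 0.08, "xyz": [60, 0, 0], "twist": 0}, {"jaw": 0.08, "xyz": [60, 0, 0], "twist": 0}, {"jaw": 0.08, "xyz": [60, 0, 0], "twist": 0}, {"jaw": 0.08, "xyz": [20, 0, 0], "twist": 0}, {"jaw": 0.08, "xyz": [0, 0, 0], "twist": 0}]}}

```text
t: 20.5
tcp_pos: [0.4616, 0.1288, 0.1558]
orientation: [-3.141, -0.0, 1.526]
ft_force: [0.3, -0.1, -0.7]
gripper_width: 0.0072
grasp_force: 0.0
```

```bash
cat >> h.py <<'E'
def blobs(d,lo=75):
    g=cv2.cvtColor(d['color'],cv2.COLOR_RGB2GRAY)
    m=np.zeros_like(g);cv2.fillPoly(m,[np.array([(211,261),(314,379),(476,262),(361,185)])],255)
    n,l,s,c=cv2.connectedComponentsWithStats(((g>lo)&(m>0)).astype(np.uint8))
    for i in range(1,n):
        if s[i,4]>8: print(b(px2w(d,c[i],.047)),'area',s[i,4],'crop px',((c[i]-[200,165])*2.5).round(),s[i,:4])
E
python3 - <<'E'
from h import *
st();blobs(snap('side','side7.png'))
E
```

```text
t 20.5 board [-79.4 127.2] tipz 83.2 [-180.    -0.    87.4] F [ 0.3 -0.1 -0.7] w 0.0072
[110.6 -98.3] area 467 crop px [359.  93.] [313 188  45  28]
[79.3  2.8] area 220 crop px [281. 172.] [287 226  51  13]
[126.3  86.9] area 171 crop px [145. 188.] [242 231  33  20]
[-49.   48.4] area 149 crop px [351. 312.] [333 280  18  19]
[-32.2 107.5] area 22 crop px [260. 342.] [303 296   4  16]
[-83.5  69. ] area 198 crop px [363. 362.] [337 299  16  21]
[-55.9 110.5] area 60 crop px [280. 369.] [310 305   5  16]
```

Tuner B is off the mat, and tuner A is still at about (-80,69). I'll sweep it now.

Call:
{"api": "carry_out", "payload": {"series": [{"jaw": 0.08, "xyz": [-12, 2, 0], "twist": 0}, {"jaw": 0.08, "xyz": [0, 0, 20], "twist": 0}, {"jaw": 0.08, "xyz": [0, 0, 12], "twist": 0}, {"jaw": 0.08, "xyz": [0, 0, 8], "twist": 0}, {"jaw": 0.08, "xyz": [0, 0, 0], "twist": 0}]}}

```text
t: 21.18
tcp_pos: [0.463, 0.1142, 0.1154]
orientation: [-3.14, 0.0, 1.521]
ft_force: [-0.1, -0.6, 0.2]
gripper_width: 0.0071
grasp_force: 0.0
```

Call:
{"api": "carry_out", "payload": {"series": [{"jaw": 0.08, "xyz": [-8, 0, 0], "twist": 0}, {"jaw": 0.08, "xyz": [-12, 0, 0], "twist": 0}, {"jaw": 0.08, "xyz": [-15, 0, 0], "twist": 0}, {"jaw": 0.08, "xyz": [-15, 0, 0], "twist": 0}, {"jaw": 0.08, "xyz": [-15, 0, 0], "twist": 0}, {"jaw": 0.08, "xyz": [-15, 0, 0], "twist": 0}, {"jaw": 0.08, "xyz": [-15, 0, 0], "twist": 0}, {"jaw": 0.08, "xyz": [-15, 0, 0], "twist": 0}, {"jaw": 0.08, "xyz": [0, 0, 0], "twist": 0}]}}

```text
t: 22.3
tcp_pos: [0.4579, 0.0038, 0.1159]
orientation: [-3.141, 0.0, 1.52]
ft_force: [0.3, 0.1, -0.1]
gripper_width: 0.0065
grasp_force: 0.0
```

```bash
python3 - <<'E'
from h import *
st();blobs(snap('side','side8.png'))
E
```

```text
t 22.3 board [-76.9   2.2] tipz 43.3 [-180.     0.    87.1] F [ 0.3  0.1 -0.1] w 0.0065
[106.8 -97.9] area 539 crop px [362.  96.] [330 188  28  28]
[  40.8 -133.5] area 191 crop px [457. 120.] [363 204  41  14]
[127.1   3.5] area 162 crop px [239. 138.] [280 211  32  19]
[ 52.2 -67.8] area 19 crop px [380. 150.] [349 223   7   6]
[126.3  87.1] area 176 crop px [144. 189.] [242 231  33  20]
[-76.7 -73.2] area 112 crop px [517. 247.] [401 256  15  16]
[-57.8  -1.4] area 27 crop px [418. 282.] [366 271   4  15]
[-78.    1.5] area 54 crop px [437. 303.] [373 279   5  15]
[-94.4 -19.8] area 81 crop px [480. 302.] [386 281  12  10]
```

Call:
{"api": "carry_out", "payload": {"series": [{"jaw": 0.08, "xyz": [-12, -1, 0], "twist": 0}, {"jaw": 0.08, "xyz": [-16, -1, 0], "twist": 0}, {"jaw": 0.08, "xyz": [-16, 0, 0], "twist": 0}, {"jaw": 0.08, "xyz": [-16, 0, 0], "twist": 0}, {"jaw": 0.08, "xyz": [-16, 0, 0], "twist": 0}, {"jaw": 0.08, "xyz": [-16, 0, 0], "twist": 0}, {"jaw": 0.08, "xyz": [-16, 0, 0], "twist": 0}, {"jaw": 0.08, "xyz": [-16, 0, 0], "twist": 0}, {"jaw": 0.08, "xyz": [-16, 0, 0], "twist": 0}, {"jaw": 0.08, "xyz": [-16, 0, 0], "twist": 0}, {"jaw": 0.08, "xyz": [-16, 0, 0], "twist": 0}, {"jaw": 0.08, "xyz": [-16, 0, 0], "twist": 0}]}}

```text
t: 23.85
tcp_pos: [0.4467, -0.1839, 0.1159]
orientation: [-3.142, 0.0, 1.522]
ft_force: [-0.9, -0.3, 0.3]
gripper_width: 0.0071
grasp_force: 0.0
```

Call:
{"api": "carry_out", "payload": {"series": [{"jaw": 0.08, "xyz": [-9, 0, 0], "twist": 0}, {"jaw": 0.08, "xyz": [0, 0, 0], "twist": 0}, {"jaw": 0.08, "xyz": [0, 0, -50], "twist": 0}, {"jaw": 0.08, "xyz": [20, 0, -55], "twist": 0}, {"jaw": 0.08, "xyz": [58, 0, -20], "twist": 0}, {"jaw": 0.08, "xyz": [60, 0, 0], "twist": 0}, {"jaw": 0.08, "xyz": [60, 0, 0], "twist": 0}, {"jaw": 0.08, "xyz": [60, 0, 0], "twist": 0}, {"jaw": 0.08, "xyz": [60, 0, 0], "twist": 0}, {"jaw": 0.08, "xyz": [60, 0, 0], "twist": 0}, {"jaw": 0.08, "xyz": [0, 0, 0], "twist": 0}]}}

```text
t: 25.22
tcp_pos: [0.4642, 0.1901, 0.2407]
orientation: [3.142, -0.001, 1.53]
ft_force: [0.8, -0.0, -0.5]
gripper_width: 0.0067
grasp_force: 0.0
```

```bash
python3 - <<'E'
from h import *
st();d=snap('side','side9.png');blobs(d)
a=cv2.imread('pics/side9.png')[160:340,200:530];c=snap('scene','scene9.png');s=cv2.imread('pics/scene9.png')[140:320,130:440]
cv2.imwrite('pics/final.png',np.vstack([cv2.resize(a,(550,300),interpolation=cv2.INTER_CUBIC),cv2.resize(s,(550,300),interpolation=cv2.INTER_CUBIC)]))
E
```

```text
t 25.225 board [-79.7 188.5] tipz 168.1 [ 1.80e+02 -1.00e-01  8.76e+01] F [ 0.8 -0.  -0.5] w 0.0067
[106.9 -98.2] area 537 crop px [362.  96.] [330 188  28  28]
[127.7 -20.8] area 45 crop px [265. 124.] [301 211  11   8]
[37.1 68.4] area 207 crop px [243. 249.] [288 253  22  23]
[ 40.1 137.9] area 42 crop px [153. 296.] [260 275   4  20]
[ 10.6 140.1] area 85 crop px [177. 326.] [268 286   8  19]
```

View pics/final.png

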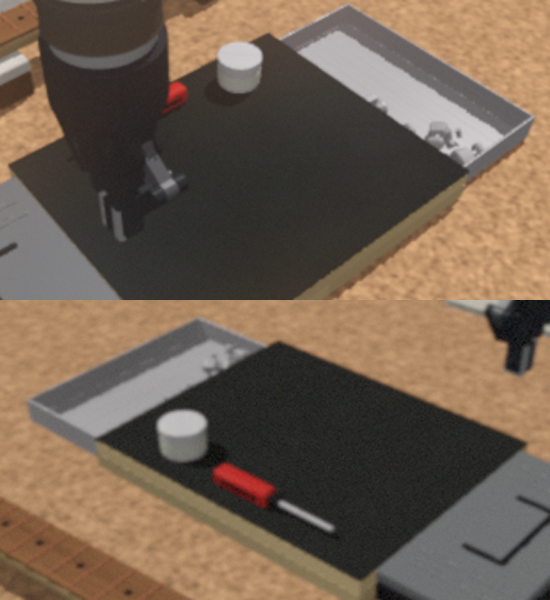

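The mat is empty in both views. Hardware is visible in the tray at (375,103) and (405–480,130–155), and the tin, driver and case are in place. I'll hand the job in.

```bash
python3 -c "
from cell import env
print(env.sign_off())"
```

```text
the job is handed in; nothing more can be done
None
```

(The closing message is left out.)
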